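# Load the comb, then turn the held grooming tray with its soap ball centred

## Task

The grooming tray stands crosswise on the mosaic shelf; lay the comb flat in the tray's wide, empty compartment along its end, and let go of it. Then take the tray by its carrying handle, lift it clear of the shelf and turn it a quarter turn, so that it runs along the shelf with its soap-dish end towards the flap mirror, keeping it level all the while so that the loose ball of soap stays, untouched, in the middle of its dish and the comb and nail file stay in their compartments. Finish still holding the tray still and level over the shelf, about a hand's breadth (between 4 and 15 cm) clear of the tiles so that they can be wiped, and leave everything else on the shelf as it is.

Things in the scene. Friction and masses are not known exactly. Their poses are not given: they have to be found in the camera images.
- shelf: Mosaic-tiled shelf slab, fixed: 360 mm deep (its x) by 860 mm wide (its y), 30 mm high; origin at the centre of its underside, so the tiled top is 30 mm above it. x points away from the robot to the low tiled upstand (86 mm) at the far edge, y along the shelf to the left, z up. It may stand a few degrees askew to the robot.
- mirror (a point): Centre of the upright chrome frame (160 mm wide, 200 mm high, made of 10 mm tube) of the flap mirror, which is fixed on the tiled cheek at the right-hand (-y) end of the shelf; about 0.19 m above the table.
- mirror_edge (a point): Middle of the free upright edge of the hinged mirror glass (about 140 mm wide, 165 mm high), which stands partly open from its frame towards the shelf. To be left as it is.
- tray: Bamboo tray, loose, about 0.36 kg: 268 mm long (its x), 160 mm broad (its y), 4 mm floor; origin at the centre of its underside, z up. At +x the round steel soap dish; at -x two compartments running along y: the outer, wide one for the comb, and a narrow one (x -84 to -60 mm) with the nail file. At the start x points roughly along the shelf's x (dish to the wall). About 60 N of grip holds it level.
- handle (a point): Middle of the tray's carrying handle, on the tray's z axis, 63 mm above its underside: a flat bar along the tray's y, 12 mm thick (tray's x), 18 mm high (54 to 72 mm above the underside), 116 mm long, on 10 mm posts at y = +-50 mm; free space under the bar. Axes as the tray's.
- comb_slot (a point): Centre of the floor of the comb's compartment, 109 mm from the tray's origin towards -x, 4 mm above its underside: inside 42 mm (tray's x) by 152 mm (tray's y), within ridges 4 mm thick and 6 mm high (tops 10 mm above the underside). Axes as the tray's.
- dish (a point): Where the centre of the soap ball is when it lies in the middle of the dish: 80 mm from the tray's origin towards its +x, 26 mm above its underside. The round dish is 90 mm wide inside and about 8 mm deep, shallow in the middle and steeper to its rim (4 degrees, then 10, then 17). Axes as the tray's.
- soap: A loose round ball of cream-white soap, 40 mm in diameter, about 42 g, lying in the dish; the origin is its centre. It rolls if the tray is tilted by some 6 degrees or jerked. Not to be touched.
- comb: The flat tortoiseshell-coloured plastic comb, loose, 25 g: 128 mm long (its x), 28 mm wide (its y, spine on the +y side), 6 mm thick, lying flat on the shelf; origin at the centre of its underside, z up. It is solid enough to be taken across its width; either way round is right in the compartment.
- nail_file: Flat steel nail file, 120 mm long (its y), 14 mm wide, 4 mm thick, lying in the tray's narrow compartment; origin at the centre of its underside. It stays there.
- toothbrush: White toothbrush, 170 mm long (its x), 11 mm wide, about 16 mm high at the head, lying on the shelf near the comb; origin near its middle. Bystander.
- bottle: Cobalt glass bottle with a steel cap, 60 mm in diameter, 130 mm high, standing; origin at the centre of its underside. Bystander.
- mug: Stainless steel shaving mug with a handle on its +y side, 76 mm in diameter, 80 mm high, standing; origin at the centre of its underside. Bystander.
- shaving_brush: Shaving brush standing on its black handle, 40 mm in diameter, 104 mm high; origin at the centre of its underside. Bystander.
- cream_jar: White cream jar, 52 mm in diameter, 40 mm high, standing near the upstand; origin at the centre of its underside. Bystander.
- pomade_tin: Aluminium tin, 50 mm in diameter, 30 mm high, standing near the front edge; origin at the centre of its underside. Bystander.
Mind the look-alikes: they are no part of the job. Of the things that look like the comb, the larger one is meant.

How it is judged:
By the outcome, as a careful person would: the job done as asked, in the order asked, and still so for the second after the job is handed in, while the arm keeps its last pose, push and grip.
It also fails if it takes over 53 s, if anything falls off the work surface, if the arm or the gripper's body presses on something with over 40 N, if the wrist force passes 120 N, or if a joint passes its speed limit or range.

## Robot

A 6-joint arm with a two-finger parallel gripper is mounted at the origin on the work surface. World frame = base frame: x ahead of the robot, y to its left, z up, the work surface at z = 0. Lengths are in m, angles in rad, forces in N, time in s.
With the tool pointing down it reaches from about 0.375 to 0.925 m from the base axis. Payload 5.7 kg.
Tool frame: the origin (TCP) lies on the centre line of the jaws, within the pads' length; the fingertips stand 8 mm ahead of it and the grasp point (between the pads) lies 11 mm behind it; z points along the fingers, y is the direction in which the jaws open and shut (so a half turn about z gives the same grasp; the last joint's range is limited). The gripper opens to 85 mm and grips with 20 to 120 N. Pads are 22 mm wide; open, the fingers measure 114 mm over their backs; the gripper's body (76 mm by 85 mm) begins 54 mm behind the grasp point. The pads swing forward as they close: fully open they stand 13 mm farther back than shut.
Start: joints at [-1.424, 0.359, 1.51, -0, 1.272, -0.115], TCP at [0.155, -0.58, 0.239] pointing down, gripper open.
Joint ranges: [-2.97, 2.97], [-1.01, 2.36], [0.21, 2.38], [-0.96, 4.11], [0.2, 2.71], [-2.98, 2.98]. Speed limits (rad/s): [2.39, 2.39, 3.14, 3.14, 3.14, 3.14].

## Interface

Orientations are given as a unit quaternion [w, x, y, z].
In Python, from bench import get_state, eyes, ticket gives the robot as it stands.
- The arm moves only by the tool arm_command, never from a script. Its argument "moves" is one flat list of numbers, 6 for each row, row after row: the shift along the world's x, y, z in m, then the turn, a rotation vector about the world's x, y, z in degrees. A call has 1 to 10 rows; each row is the pose to reach, as a shift and turn from the pose commanded when the call began; what a row does not reach only later rows make up. A row lasts 1/12 s, in which the tool goes at most 41.7 mm and 7.16 degrees, less where a joint would pass 70% of its speed; a pose out of reach is approached as far as the arm can. A call with a gripper value outside its range is refused whole. "gripper" is the opening, from 0 (shut) to 1 (fully open), set as the call begins (left out, the last holds). The fingers move at their own pace and stop on an object; "grip_force" is the grip in N (left out, the last holds). Time passes only in rows, so rows that repeat a pose let the fingers close. It gives the time, the measured TCP pose, the force and the opening at its end, in the units of the state.
- get_state(): the state, without advancing time (a new reading comes with each control period).
- eyes.snapshot(name): name is "scene" or "top"; returns (picture, depth): 400x640x3 uint8, red, green, blue; 400x640 float32, m along the optical axis (not along the pixel's ray), 0 where there is no reading.
- eyes.calibration(name): a dict with "fx", "fy", "cx", "cy" (pixels), "k1" (the pictures are not rectified: a ray, as slopes to the right and down, at radius r is drawn at 1 + k1 r^2 times it, then the intrinsics apply), "R" (3x3) and "t" (3): a world point X has camera coordinates R X + t. Camera axes: x right, y down, z forward; pixel columns grow to the right and rows downward; lengths in m; the calibration is good to about 2 mm. A picture is of the moment at which its call begins. calibration takes no time and is no camera call.
- ticket.job_done(): hands the job in, once; it reports no verdict.
Trained networks look in the newest picture that a camera, given by its name, has taken for a name from the list of things; names that differ only in an ending like _2 or _b are one class to them, and where a whole thing is asked for, a point or a joint stands for the part that bears it (a point fixed in the world has none). Each returns a list of dicts, best first, with "confidence" (0 to 1); they miss things now and then, are a little off and sometimes report something else, mostly with a low value. They report only what shows in the picture. A call takes as long as a camera call. They do not tell look-alikes from the thing itself.
- eyes.trace(camera, name): "region" (400x640 bool, what is visible of it) and "box" ([left, top, right, bottom] in pixels, round what is visible of it).
The state is a dict: "clock": time; "joint_pos": joint angles; "joint_velocities": joint speeds; "effort": joint torques, N m; "tool_pos": TCP position; "tcp_rot": TCP orientation; "ft_force": force on the tool from outside, world axes, zero at the start; "wrist_torque": the same for the moment, N m; "width": finger opening in m.
Only numpy, scipy, OpenCV 4.12 (cv2) and the standard library are available. Lean on these libraries where they do the work, as an engineer would, in place of code of your own. Each camera call takes 0.05 s, during which the arm holds its last target.

## Working session

There is one attempt and no reset: what is moved stays moved. The work goes in short steps, Python scripts to look and compute and a tool call to move; the robot and the scene stay as the last step left them, time stands still between calls to the robot, and variables do not carry over. Pictures are saved under pics/ and viewed, and the job is handed in when it is done.

Besides the shell and the picture viewer there is one more tool, called after "Call:" as name(argument=value, ...) on one line, values as JSON. arm_command: Moves the arm, as the interface text tells. Its arguments: {"type":"object","properties":{"moves":{"type":"array"},"gripper":{"type":"number"},"grip_force":{"type":"number"}},"required":["moves"]}

```bash
ls; mkdir -p pics
cat > h.py <<'E'
import numpy as np, cv2
from bench import get_state, eyes, ticket
def snap(cam,name):
    im,d=eyes.snapshot(cam); cv2.imwrite(f'pics/{name}.png',im[:,:,::-1]); np.savez(f'{name}.npz',im=im,d=d); return im,d
def world(cam,d):
    c=eyes.calibration(cam); v,u=np.mgrid[0:400,0:640]
    xd=(u-c['cx'])/c['fx']; yd=(v-c['cy'])/c['fy']; x,y=xd.copy(),yd.copy()
    for _ in range(10):
        f=1+c['k1']*(x*x+y*y); x,y=xd/f,yd/f
    P=np.stack([x*d,y*d,d],-1); R=np.array(c['R']);t=np.array(c['t'])
    return (P-t)@R
def ray(cam,u,v,z):
    c=eyes.calibration(cam); x0=xd=(u-c['cx'])/c['fx']; y0=yd=(v-c['cy'])/c['fy']; x,y=x0,y0
    for _ in range(10):
        f=1+c['k1']*(x*x+y*y); x,y=xd/f,yd/f
    R=np.array(c['R']);t=np.array(c['t']); o=-R.T@t; dd=R.T@np.array([x,y,1.]); return o+dd*(z-o[2])/dd[2]
E
python3 - <<'E'
from h import *
s=get_state(); print(s)
for c in ('scene','top'):
    im,d=snap(c,c+'0'); k=eyes.calibration(c); R=np.array(k['R']);print(c,k['fx'],k['cx'],k['cy'],k['k1'],-R.T@np.array(k['t']),R[2])
E
```

```text
pics
{'clock': 0.0, 'joint_pos': array([-1.42409124e+00,  3.59487359e-01,  1.51143700e+00,  8.40623814e-07,
        1.27248151e+00, -1.15095295e-01]), 'joint_velocities': array([-1.57351763e-04, -6.66325822e-04, -6.03672723e-04, -2.82316586e-03,
        2.43786635e-03,  3.16306673e-05]), 'effort': array([-1.66683340e-04, -5.27621412e+01, -2.78616911e+01, -1.65506926e-04,
        1.32734090e-02, -3.33855746e-05]), 'tool_pos': array([ 0.15519052, -0.57889951,  0.23846233]), 'tcp_rot': array([-9.06498846e-04,  9.91444406e-01,  1.30526506e-01, -1.39266248e-05]), 'ft_force': array([0.00309113, 0.16382022, 0.4874923 ]), 'wrist_torque': array([0.02556838, 0.03500976, 0.07504522]), 'width': 0.08497480769405948}
scene 372.4334261921241 321.7047260198356 199.3449634661667 0.02212976865980279 [ 1.10572737 -0.3903675   1.19799681] [-0.43874799  0.25627453 -0.8612918 ]
top 445.40760537640546 317.92564095816687 203.65002388457103 0.017938145189936354 [ 0.46406006 -0.08051838  1.42975216] [ 0.08321325 -0.00261754 -0.99652833]
```

View pics/scene0.png

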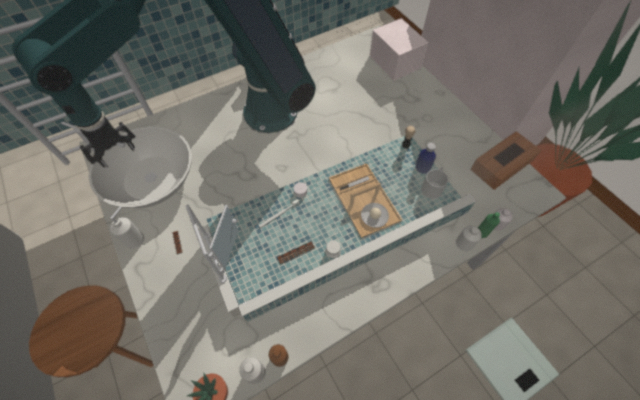

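View pics/top0.png

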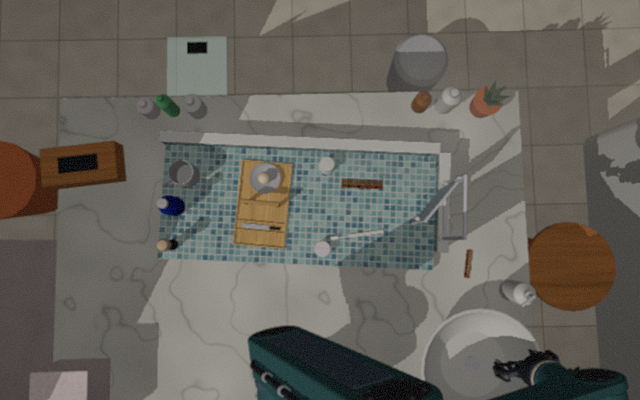

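The top view shows the tray at about (264,203). There are two comb-like things: a large one on the shelf at (362,184) and a smaller one off the shelf at (468,263). Next I'll locate everything precisely.

Run:
```python
from h import *
d=np.load('top0.npz')['d']; im=np.load('top0.npz')['im']; W=world('top',d)
np.save('W.npy',W)
masks={}
for n in ['comb','tray','shelf','soap','toothbrush','nail_file','mug','bottle','shaving_brush','cream_jar','pomade_tin','mirror_edge']:
    for r in eyes.trace('top',n)[:3]:
        m=r['region']&(d>0); p=W[m]
        if len(p)<3: print(n,r['box'],r['confidence']);continue
        ctr,sz,a=cv2.minAreaRect(p[:,:2].astype(np.float32)*1000)
        print(n,round(r['confidence'],2),r['box'],'med',np.median(p,0).round(3),'rect',np.round(ctr,0),np.round(sz,0),round(a,1),'z',np.percentile(p[:,2],[5,50,95]).round(3))
        masks.setdefault(n,r['region'])
np.savez('masks.npz',**masks)
print(get_state()['clock'])
c=cv2.resize(im[150:255,225:480,::-1],None,fx=3.1,fy=3.1,interpolation=cv2.INTER_CUBIC); cv2.imwrite('pics/crop0.png',c)
```

```text
comb 0.65 [460.0, 250.1, 472.4, 278.6] med [ 0.365 -0.553  0.004] rect [ 381. -552.] [17. 83.] 83.6 z [-0.003  0.004  0.01 ]
comb 0.6 [339.7, 178.5, 382.7, 188.2] med [ 0.639 -0.229  0.035] rect [ 640. -222.] [128.  30.] 86.9 z [0.03  0.035 0.04 ]
tray 0.88 [232.1, 160.6, 293.5, 248.6] med [0.581 0.092 0.037] rect [584.  93.] [164. 267.] 83.2 z [0.03  0.037 0.049]
shelf 0.74 [155.8, 133.2, 469.0, 271.9] med [ 0.587 -0.115  0.032] rect [597. -64.] [972. 418.] 86.0 z [0.027 0.032 0.09 ]
toothbrush 0.62 [329.4, 227.5, 383.7, 242.8] med [ 0.483 -0.219  0.036] rect [ 483. -204.] [ 17. 165.] 5.3 z [0.03  0.036 0.046]
nail_file 0.46 [241.0, 223.4, 278.3, 229.9] med [0.512 0.098 0.039] rect [513.  96.] [111.  15.] 83.1 z [0.035 0.039 0.045]
mug 0.86 [159.0, 158.9, 199.9, 186.8] med [0.679 0.339 0.059] rect [679. 339.] [ 74. 104.] 0.1 z [0.031 0.059 0.11 ]
mug 0.25 [244.1, 222.7, 278.4, 231.1] med [0.514 0.101 0.039] rect [514.  99.] [110.  16.] 85.9 z [0.034 0.039 0.045]
bottle 0.56 [158.7, 196.4, 186.7, 215.4] med [0.578 0.35  0.115] rect [581. 358.] [53. 58.] 69.7 z [0.05  0.115 0.162]
shaving_brush 0.52 [154.9, 236.8, 177.8, 254.3] med [0.465 0.364 0.124] rect [466. 393.] [37. 80.] 0.6 z [0.042 0.124 0.135]
cream_jar 0.79 [318.2, 157.2, 335.2, 177.1] med [ 0.697 -0.112  0.07 ] rect [ 698. -113.] [48. 46.] 44.3 z [0.04  0.07  0.075]
pomade_tin 0.54 [318.8, 241.8, 329.1, 259.4] med [ 0.439 -0.091  0.061] rect [440. -92.] [47. 53.] 89.6 z [0.032 0.061 0.065]
mirror_edge 0.89 [410.4, 176.3, 464.3, 226.7] med [ 0.562 -0.403  0.229] rect [ 567. -410.] [ 21. 153.] 45.2 z [0.13  0.229 0.28 ]
mirror_edge 0.19 [231.0, 157.8, 295.1, 250.8] med [0.581 0.092 0.037] rect [586.  91.] [161. 271.] 83.2 z [0.03  0.037 0.049]
0.7
```

View pics/crop0.png

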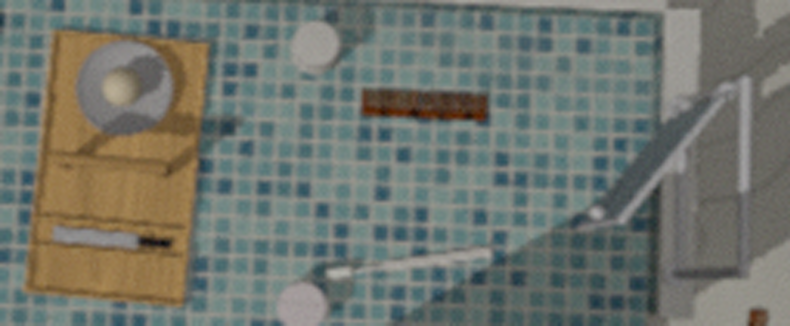

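Candidates for the comb are (362,184), measured at 128 x 30 mm on the shelf, and (468,263), measured at 83 x 17 mm off the shelf. The larger one is meant, and the crop confirms its comb teeth and spine. Next I'll refine the yaw and centres.

Run:
```python
from h import *
im=np.load('top0.npz')['im']; W=np.load('W.npy'); M=np.load('masks.npz')
c=eyes.calibration('top')
def rays(pts,z): return np.array([ray('top',u,v,z) for u,v in pts])
# shelf front edge by depth
pts=[]
for u in range(185,425,3):
    col=W[240:290,u,2]; 
    good=np.array(col)
    k=np.where((good>0.018))[0]
    if len(k): pts.append((u,240+k.max()+.5))
P=rays(pts,0.03); 
vx,vy,x0,y0=cv2.fitLine(P[:,:2].astype(np.float32),cv2.DIST_HUBER,0,.001,.001).ravel()
print('front edge',np.degrees(np.arctan2(vx,-vy)) if vy<0 else np.degrees(np.arctan2(-vx,vy)),x0,y0, 'resid',np.std((P[:,0]-x0)*vy-(P[:,1]-y0)*vx))
# upstand front/top points
up=(W[...,2]>0.075)&(W[...,2]<0.1); up[:125]=0; up[160:]=0; up[:,:175]=0; up[:,435:]=0
p=W[up]; vx,vy,x0,y0=cv2.fitLine(p[:,:2].astype(np.float32),cv2.DIST_HUBER,0,.001,.001).ravel(); print('upstand',np.degrees(np.arctan2(vx,vy)),x0,y0,vx,vy)
# tray: wood colour segmentation
hsv=cv2.cvtColor(im,cv2.COLOR_RGB2HSV)
roi=np.zeros((400,640),bool); roi[152:256,225:305]=1
wood=((hsv[...,0]>8)&(hsv[...,0]<28)&(hsv[...,1]>70)&(hsv[...,2]>60)&roi).astype(np.uint8)
wood=cv2.morphologyEx(wood,cv2.MORPH_CLOSE,np.ones((5,5)))
cs,_=cv2.findContours(wood,cv2.RETR_EXTERNAL,cv2.CHAIN_APPROX_NONE); k=max(cs,key=cv2.contourArea).reshape(-1,2)
h=rays(k,0.03+0.009); print('tray',cv2.minAreaRect(h[:,:2].astype(np.float32)*1000))
roi[:]=0; roi[170:198,330:395]=1
cm=((hsv[...,0]<15)|(hsv[...,0]>165))&(hsv[...,1]>60)&roi
cs,_=cv2.findContours(cm.astype(np.uint8),cv2.RETR_EXTERNAL,cv2.CHAIN_APPROX_NONE); k=max(cs,key=cv2.contourArea).reshape(-1,2)
h=rays(k,0.035); print('comb',cv2.minAreaRect(h[:,:2].astype(np.float32)*1000))
k=np.argwhere(M['comb'])[:,::-1]; 
# handle bar top depth points
hb=(W[...,2]>0.088)&(W[...,2]<0.112); hb[:180]=0;hb[225:]=0;hb[:,:235]=0;hb[:,300:]=0
p=W[hb]; print('handle pts',len(p), cv2.minAreaRect(p[:,:2].astype(np.float32)*1000) if len(p) else '', np.median(p,0))
# dish/soap
sp=(W[...,2]>0.06)&(W[...,2]<0.085); sp[:165]=0; sp[193:]=0; sp[:,:250]=0; sp[:,285:]=0
p=W[sp]; print('soap',len(p),np.median(p,0))
g=cv2.medianBlur(im,3)
```

```text
front edge -3.7623522 0.39249107 -0.029357828 resid 0.009735934802526736
upstand 3.7858756 0.76627994 -0.048009306 0.066027924 0.99781775
tray ((584.96484375, 89.80664825439453), (160.7425079345703, 267.97686767578125), 83.48228454589844)
comb ((641.4462890625, -222.897216796875), (123.76478576660156, 27.194046020507812), 86.21221160888672)
handle pts 158 ((584.6851806640625, 90.98550415039062), (112.15831756591797, 12.166337966918945), 83.5008316040039) [0.58410629 0.08896221 0.10109302]
soap 123 [0.66241745 0.08189131 0.07187882]
```

Call:
arm_command(moves=[0.025,0.019,0.02,0,0,7.1,0.05,0.038,0.04,0,0,14.2,0.075,0.057,0.06,0,0,21.3,0.1,0.076,0.08,0,0,28.4,0.125,0.095,0.1,0,0,35.5,0.15,0.114,0.12,0,0,42.6,0.175,0.133,0.14,0,0,49.7,0.2,0.152,0.14,0,0,56.8,0.225,0.171,0.14,0,0,63.9,0.25,0.19,0.14,0,0,71], gripper=0.55)

```text
clock: 1.53
tool_pos: [0.4065, -0.3885, 0.3801]
tcp_rot: [0.001, 0.729, 0.684, -0.0]
ft_force: [0.6, -0.2, -0.7]
width: 0.0473
```

Call:
arm_command(moves=[0.026,0.018,0,0,0,0,0.053,0.037,0,0,0,0,0.08,0.056,0,0,0,0,0.106,0.075,0,0,0,0,0.133,0.094,0,0,0,0,0.16,0.113,0,0,0,0,0.187,0.132,0,0,0,0,0.213,0.15,0,0,0,0,0.236,0.167,0,0,0,0,0.236,0.167,0,0,0,0])

```text
clock: 2.37
tool_pos: [0.645, -0.2187, 0.3784]
tcp_rot: [-0.0, 0.73, 0.684, 0.001]
ft_force: [0.3, 0.1, 0.9]
width: 0.047
```

Run:
```python
from h import *
s=get_state(); print(s['tool_pos'],s['joint_pos'],s['joint_velocities'])
im,d=snap('top','top1')
s=get_state(); print(s['tool_pos'],s['joint_velocities'])
c=cv2.resize(im[130:255,280:480,::-1],None,fx=4,fy=4,interpolation=cv2.INTER_CUBIC); cv2.imwrite('pics/crop1.png',c)
```

```text
[ 0.64502551 -0.21874029  0.37836659] [-0.42973926  0.39981539  1.11175765  0.00271437  1.62957969 -0.36404025] [-0.05225547 -0.03136901  0.05051683 -0.05059819  0.01302099 -0.05710256]
[ 0.64302406 -0.22051819  0.37846436] [-0.04409989 -0.02469539  0.03020321 -0.03113765  0.00844306 -0.01860482]
```

View pics/crop1.png

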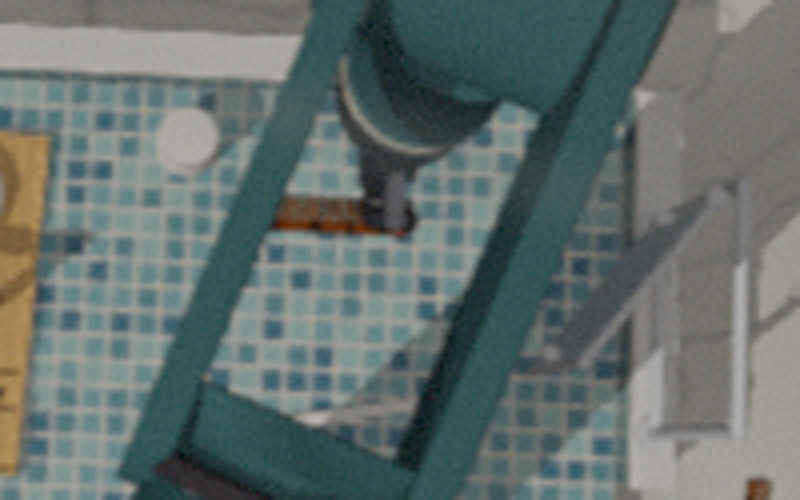

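The gripper hangs over the comb, seen through the forearm at about crop (390,210). The mirror is well clear. Descending.

Call:
arm_command(moves=[0,0,-0.02,0,0,0,0,0,-0.055,0,0,0,0,0,-0.095,0,0,0,0,0,-0.135,0,0,0,0,0,-0.175,0,0,0,0,0,-0.215,0,0,0,0,0,-0.25,0,0,0,0,0,-0.28,0,0,0,0,0,-0.3,0,0,0,0,0,-0.31,0,0,0])

```text
clock: 3.25
tool_pos: [0.6383, -0.2225, 0.0659]
tcp_rot: [-0.003, 0.732, 0.682, -0.001]
ft_force: [-0.1, -0.6, -0.5]
width: 0.047
```

Call:
arm_command(moves=[0,0,-0.004,0,0,0,0,0,-0.008,0,0,0,0,0,-0.012,0,0,0,0,0,-0.015,0,0,0,0,0,-0.018,0,0,0,0,0,-0.02,0,0,0,0,0,-0.022,0,0,0,0,0,-0.022,0,0,0,0,0,-0.022,0,0,0,0,0,-0.022,0,0,0])

```text
clock: 4.08
tool_pos: [0.6414, -0.2226, 0.0474]
tcp_rot: [0.0, 0.731, 0.682, 0.0]
ft_force: [0.9, -0.7, -0.1]
width: 0.047
```

Run:
```python
from h import *
s=get_state(); print(s['tool_pos'],s['ft_force'],s['joint_velocities'],s['width'])
im,d=snap('top','top2'); im2,_=snap('scene','scene2')
s=get_state(); print(s['tool_pos'])
c=cv2.resize(im2[200:290,230:350,::-1],None,fx=5,fy=5,interpolation=cv2.INTER_CUBIC); cv2.imwrite('pics/crop2.png',c)
```

```text
[ 0.64141246 -0.22255894  0.04742104] [ 0.90433648 -0.70460365 -0.10789348] [ 0.00023015 -0.00069039 -0.00119669 -0.00127592 -0.00191618 -0.00039697] 0.04695970793658936
[ 0.64140132 -0.22256334  0.04742174]
```

View pics/crop2.png

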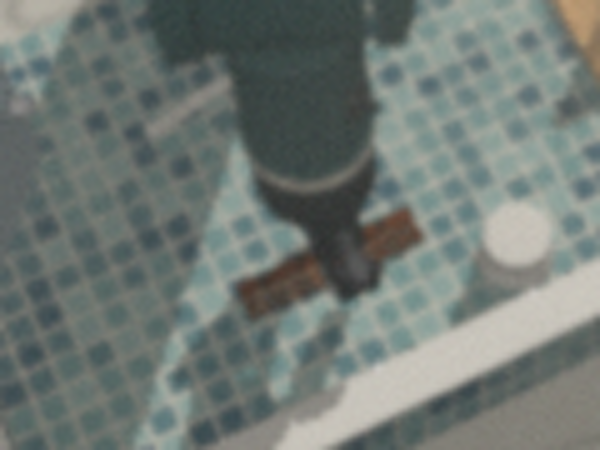

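Call:
arm_command(moves=[0,0,-0.003,0,0,0,0,0,-0.006,0,0,0,0,0,-0.0075,0,0,0,0,0,-0.0075,0,0,0])

```text
clock: 4.52
tool_pos: [0.6408, -0.2223, 0.0391]
tcp_rot: [-0.001, 0.731, 0.682, -0.0]
ft_force: [0.9, 0.1, -0.8]
width: 0.0467
```

Call:
arm_command(moves=[0,0,0,0,0,0,0,0,0,0,0,0,0,0,0,0,0,0,0,0,0,0,0,0,0,0,0,0,0,0,0,0,0,0,0,0], gripper=0.2, grip_force=30)

```text
clock: 5.02
tool_pos: [0.6414, -0.2225, 0.0398]
tcp_rot: [0.0, 0.731, 0.682, 0.0]
ft_force: [-0.8, 0.0, 0.8]
width: 0.0266
```

Call:
arm_command(moves=[0,0,0,0,0,0,0,0,0,0,0,0,0,0,0.003,0,0,0,0,0,0.01,0,0,0,0,0,0.025,0,0,0,0,0,0.045,0,0,0,0,0,0.065,0,0,0,0,0,0.08,0,0,0,0,0,0.085,0,0,0])

```text
clock: 5.77
tool_pos: [0.6429, -0.2232, 0.1283]
tcp_rot: [0.002, 0.731, 0.682, 0.001]
ft_force: [-0.0, -0.0, -0.7]
width: 0.0265
```

Run:
```python
from h import *
im2,_=snap('scene','scene3')
s=get_state(); print(s['tool_pos'],s['width'])
c=cv2.resize(im2[180:290,220:360,::-1],None,fx=5,fy=5,interpolation=cv2.INTER_CUBIC); cv2.imwrite('pics/crop3.png',c)
```

```text
[ 0.64291568 -0.22323343  0.12800319] 0.02704274451944423
```

View pics/crop3.png

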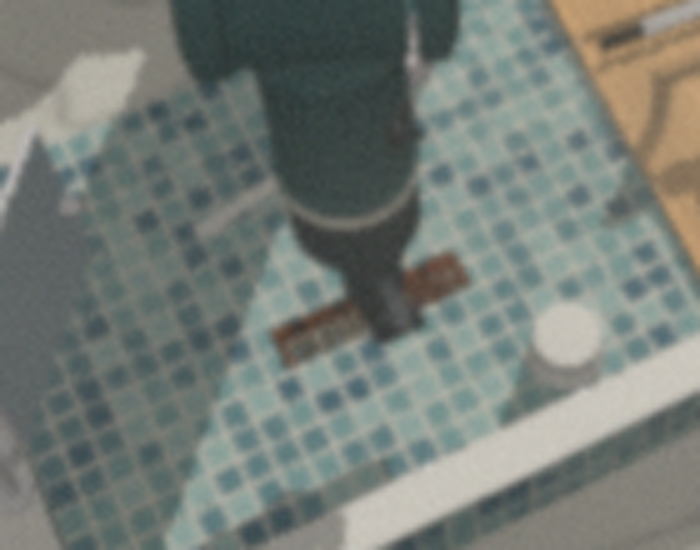

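Call:
arm_command(moves=[-0.006,0.012,0.005,0,0,0,-0.02,0.04,0.01,0,0,-0.5,-0.037,0.073,0.015,0,0,-1,-0.054,0.107,0.015,0,0,-1.5,-0.071,0.14,0.015,0,0,-2,-0.088,0.174,0.015,0,0,-2.5,-0.105,0.208,0.015,0,0,-2.8,-0.122,0.242,0.015,0,0,-2.8,-0.139,0.276,0.015,0,0,-2.8,-0.153,0.303,0.01,0,0,-2.8])

```text
clock: 6.65
tool_pos: [0.4852, 0.0829, 0.1344]
tcp_rot: [-0.001, 0.748, 0.664, -0.001]
ft_force: [-0.1, 0.0, -0.4]
width: 0.0268
```

Call:
arm_command(moves=[-0.007,0.014,0,0,0,0,-0.0105,0.021,-0.005,0,0,0,-0.0115,0.022,-0.015,0,0,0,-0.0115,0.022,-0.03,0,0,0,-0.0115,0.022,-0.045,0,0,0,-0.0115,0.022,-0.055,0,0,0,-0.0115,0.022,-0.06,0,0,0,-0.0115,0.022,-0.06,0,0,0,-0.0115,0.022,-0.06,0,0,0,-0.0115,0.022,-0.06,0,0,0])

```text
clock: 7.48
tool_pos: [0.4773, 0.1023, 0.0752]
tcp_rot: [0.0, 0.748, 0.664, 0.0]
ft_force: [0.1, -0.0, -0.5]
width: 0.0266
```

Run:
```python
from h import *
im,d=snap('top','top4');im2,d2=snap('scene','scene4')
s=get_state(); print(s['tool_pos'],s['tcp_rot'],s['width'],s['clock'])
a=cv2.resize(im[150:260,220:310,::-1],None,fx=4,fy=4,interpolation=cv2.INTER_CUBIC)
b=cv2.resize(im2[150:260,310:410,::-1],None,fx=4,fy=4,interpolation=cv2.INTER_CUBIC); cv2.imwrite('pics/crop4.png',np.hstack([a,b]))
```

```text
[0.47741805 0.10241304 0.07540135] [3.83483062e-04 7.47862433e-01 6.63853432e-01 5.05174890e-04] 0.026830368428144926 7.5833
```

View pics/crop4.png

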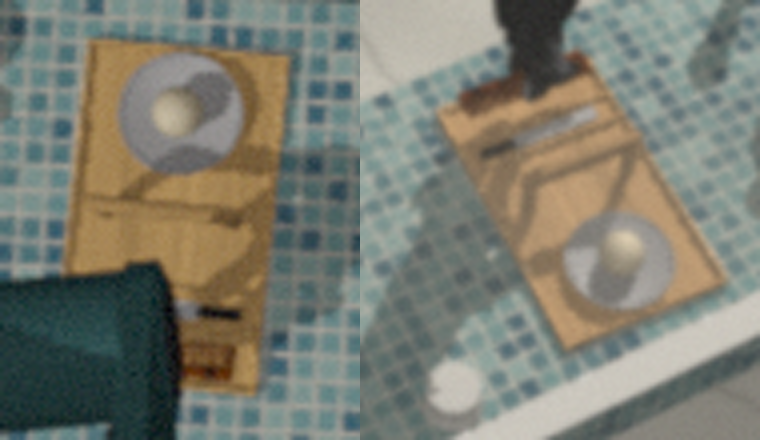

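Run:
```python
from h import *
for u,v in ((279,236.5),(279,245)): print(ray('top',u,v,0.07))
im,d=[np.load('scene4.npz')[k] for k in('im','d')]
W=world('scene',d); hsv=cv2.cvtColor(im,cv2.COLOR_RGB2HSV)
m=((hsv[...,0]<11)|(hsv[...,0]>170))&(hsv[...,1]>70)&(hsv[...,2]<140); m[:160]=0;m[182:]=0;m[:,:330]=0;m[:,372:]=0
p=W[m]; p=p[(p[:,2]>.055)&(p[:,2]<.08)]; print(len(p),p.min(0),p.max(0),np.median(p,0)); print(cv2.minAreaRect(p[:,:2].astype(np.float32)*1000))
```

```text
[0.47993017 0.03660282 0.07      ]
[0.45417679 0.03698395 0.07      ]
20 [0.46122487 0.04514518 0.06638873] [0.48170543 0.16220858 0.07433551] [0.46901162 0.07322872 0.07060443]
((473.2319030761719, 103.69895935058594), (118.15679931640625, 13.157990455627441), 81.11354064941406)
```

Call:
arm_command(moves=[0,0,-0.005,0,0,0,0,0,-0.01,0,0,0,0,0,-0.015,0,0,0,0,0,-0.02,0,0,0,0,0,-0.0235,0,0,0,0,0,-0.026,0,0,0,0,0,-0.0275,0,0,0,0,0,-0.0275,0,0,0,0,0,-0.0275,0,0,0])

```text
clock: 8.33
tool_pos: [0.4768, 0.1025, 0.0471]
tcp_rot: [-0.0, 0.748, 0.664, -0.0]
ft_force: [-0.0, 0.2, -0.8]
width: 0.0268
```

Call:
arm_command(moves=[0,0,-0.0008,0,0,0,0,0,-0.0015,0,0,0,0,0,-0.0015,0,0,0])

```text
clock: 8.58
tool_pos: [0.4767, 0.1025, 0.0457]
tcp_rot: [-0.0, 0.748, 0.664, -0.0]
ft_force: [-0.2, 0.2, 0.1]
width: 0.0266
```

Call:
arm_command(moves=[0,0,0,0,0,0,0,0,0,0,0,0,0,0,0,0,0,0,0,0,0,0,0,0,0,0,0,0,0,0], gripper=0.55)

```text
clock: 9.0
tool_pos: [0.4768, 0.1025, 0.0457]
tcp_rot: [-0.0, 0.748, 0.664, -0.0]
ft_force: [0.9, 0.1, -2.2]
width: 0.0309
```

Call:
arm_command(moves=[0,0,0.003,0,0,0,0,0,0.01,0,0,0,0,0,0.025,0,0,0,0,0,0.045,0,0,0,0,0,0.07,0,0,0,0,0,0.095,0,0,0,0,0,0.115,0,0,0,0,0,0.125,0,0,0,0,0,0.125,0,0,0])

```text
clock: 9.75
tool_pos: [0.4779, 0.1026, 0.1731]
tcp_rot: [0.001, 0.748, 0.664, 0.002]
ft_force: [0.5, 0.7, -3.6]
width: 0.0309
```

Run:
```python
from h import *
im,d=snap('top','top5');im2,d2=snap('scene','scene5')
s=get_state(); print(s['tool_pos'],s['tcp_rot'],s['width'],s['clock'])
a=cv2.resize(im[150:260,220:310,::-1],None,fx=4,fy=4,interpolation=cv2.INTER_CUBIC)
b=cv2.resize(im2[150:260,310:410,::-1],None,fx=4,fy=4,interpolation=cv2.INTER_CUBIC); cv2.imwrite('pics/crop5.png',np.hstack([a,b]))
```

```text
[0.47605047 0.10244032 0.17036312] [-3.21682405e-04  7.47813655e-01  6.63908514e-01 -3.45423953e-04] 0.0308277854780242 9.85
```

View pics/crop5.png

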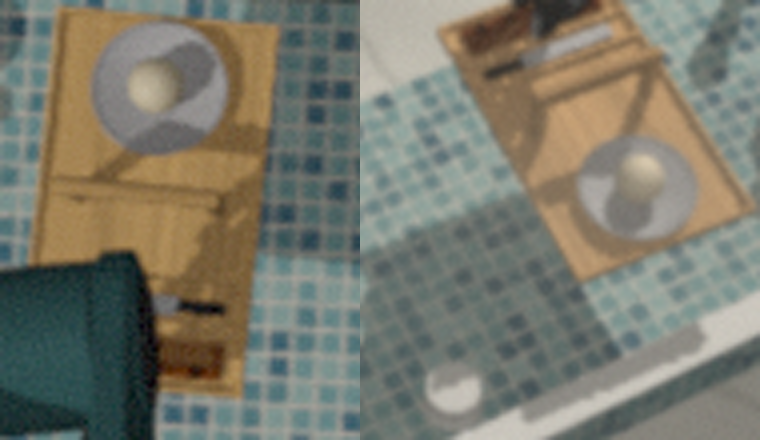

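The fingers opened against the compartment's ridges: the width stuck at 31 mm, the force reads -3.6 N, and the tray came up with them. I'll check its tilt, then lower it gently.

Run:
```python
from h import *
for cam,f in (('top','top5'),('scene','scene5')):
    z=np.load(f+'.npz'); im,d=z['im'],z['d']; W=world(cam,d); hsv=cv2.cvtColor(im,cv2.COLOR_RGB2HSV)
    m=((hsv[...,0]>8)&(hsv[...,0]<28)&(hsv[...,1]>70)&(hsv[...,2]>60))&(W[...,2]>.08)&(W[...,2]<.3)&(W[...,0]>.45)&(W[...,0]<.75)&(abs(W[...,1]-.09)<.1)
    p=W[m]; 
    for _ in range(4):
        A=np.c_[p[:,:2]-[.585,.09],np.ones(len(p))]; c,*_=np.linalg.lstsq(A,p[:,2],rcond=None); r=p[:,2]-A@c; p=p[abs(r)<max(.006,1.5*r.std())]
    print(cam,len(p),'tilt x,y deg',np.degrees(c[:2]),'z',c[2],r.std(), cv2.minAreaRect(p[:,:2].astype(np.float32)*1000))
```

```text
top 2691 tilt x,y deg [-0.8119568  -0.23691133] z 0.16182969668555397 0.002644262291841396 ((585.7459716796875, 90.85540771484375), (159.05035400390625, 266.66925048828125), 83.35755920410156)
scene 1895 tilt x,y deg [-1.24504244  0.03163506] z 0.1587542426186787 0.0025988560961335916 ((586.98681640625, 88.99736785888672), (159.04750061035156, 266.3704833984375), 83.42891693115234)
```

Call:
arm_command(moves=[0,0,-0.002,0,0,0,0,0,-0.006,0,0,0,0,0,-0.012,0,0,0,0,0,-0.019,0,0,0,0,0,-0.026,0,0,0,0,0,-0.033,0,0,0,0,0,-0.04,0,0,0,0,0,-0.047,0,0,0,0,0,-0.054,0,0,0,0,0,-0.061,0,0,0])

```text
clock: 10.68
tool_pos: [0.4768, 0.1025, 0.109]
tcp_rot: [-0.0, 0.748, 0.664, -0.0]
ft_force: [0.5, -0.0, -4.0]
width: 0.0309
```

Call:
arm_command(moves=[0,0,-0.007,0,0,0,0,0,-0.014,0,0,0,0,0,-0.021,0,0,0,0,0,-0.028,0,0,0,0,0,-0.035,0,0,0,0,0,-0.042,0,0,0,0,0,-0.048,0,0,0,0,0,-0.053,0,0,0,0,0,-0.056,0,0,0,0,0,-0.058,0,0,0])

```text
clock: 11.52
tool_pos: [0.4766, 0.1025, 0.0513]
tcp_rot: [-0.0, 0.748, 0.664, -0.0]
ft_force: [-0.1, 1.0, -3.5]
width: 0.031
```

Call:
arm_command(moves=[0,0,-0.0015,0,0,0,0,0,-0.0025,0,0,0,0,0,-0.0035,0,0,0,0,0,-0.0045,0,0,0,0,0,-0.0055,0,0,0,0,0,-0.006,0,0,0,0,0,-0.006,0,0,0])

```text
clock: 12.1
tool_pos: [0.477, 0.1025, 0.0459]
tcp_rot: [0.0, 0.748, 0.664, 0.0]
ft_force: [-0.2, 0.6, -2.7]
width: 0.0309
```

Call:
arm_command(moves=[0,0,-0.0005,0,0,0,0,0,-0.0005,0,0,0,0,0,-0.0005,0,0,0])

```text
clock: 12.35
tool_pos: [0.477, 0.1025, 0.0455]
tcp_rot: [0.0, 0.748, 0.664, 0.0]
ft_force: [-0.9, -0.4, 1.3]
width: 0.0306
```

Call:
arm_command(moves=[0,0,0,0,0,0,0,0,0,0,0,0,0,0,0,0,0,0,0,0,0,0,0,0], gripper=0.34)

```text
clock: 12.68
tool_pos: [0.477, 0.1025, 0.0456]
tcp_rot: [0.0, 0.748, 0.664, 0.0]
ft_force: [-1.5, 0.4, 4.8]
width: 0.029
```

Call:
arm_command(moves=[0,0,0.001,0,0,0,0,0,0.003,0,0,0,0,0,0.006,0,0,0,0,0,0.01,0,0,0,0,0,0.012,0,0,0,0,0,0.012,0,0,0])

```text
clock: 13.18
tool_pos: [0.4773, 0.1025, 0.0579]
tcp_rot: [0.0, 0.748, 0.664, 0.0]
ft_force: [0.8, 0.6, 0.7]
width: 0.0291
```

Run:
```python
from h import *
im,d=snap('top','top6');im2,d2=snap('scene','scene6')
s=get_state(); print(s['tool_pos'],s['ft_force'],s['width'],s['clock'])
a=cv2.resize(im[150:260,220:310,::-1],None,fx=4,fy=4,interpolation=cv2.INTER_CUBIC)
b=cv2.resize(im2[150:260,310:410,::-1],None,fx=4,fy=4,interpolation=cv2.INTER_CUBIC); cv2.imwrite('pics/crop6.png',np.hstack([a,b]))
```

```text
[0.47691249 0.10248901 0.0575428 ] [-0.59128987 -0.69186326 -0.10864831] 0.028877506552549056 13.2833
```

View pics/crop6.png

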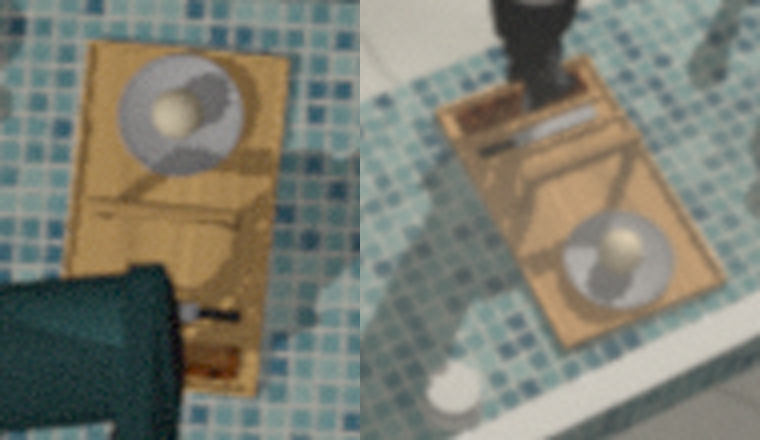

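The tray is down again in its old place, with the comb in its compartment and the soap centred. Retreating up to check.

Call:
arm_command(moves=[0,0,0.01,0,0,0,0,0,0.03,0,0,0,0,0,0.055,0,0,0,0,0,0.08,0,0,0,0,0,0.1,0,0,0,0,0,0.11,0,0,0,0,0,0.11,0,0,0,0,0,0.11,0,0,0], gripper=0.5)

```text
clock: 13.95
tool_pos: [0.4768, 0.1025, 0.1675]
tcp_rot: [0.0, 0.748, 0.664, 0.0]
ft_force: [-0.1, -0.4, -0.6]
width: 0.0432
```

```bash
cat > tr.py <<'E'
from h import *
import sys
n=sys.argv[1]
im,d=snap('top','top'+n);im2,d2=snap('scene','scene'+n)
s=get_state(); print(s['tool_pos'],s['tcp_rot'],s['ft_force'],s['width'],s['clock'])
for cam,im_,d_ in (('top',im,d),('scene',im2,d2)):
    W=world(cam,d_); hsv=cv2.cvtColor(im_,cv2.COLOR_RGB2HSV)
    m=((hsv[...,0]>8)&(hsv[...,0]<28)&(hsv[...,1]>70)&(hsv[...,2]>60))&(W[...,2]>.02)&(W[...,2]<.25)&(W[...,0]>.40)&(W[...,0]<.75)&(abs(W[...,1]-.09)<.18)
    p=W[m]; hb=p
    zm=np.median(p[:,2])
    q=p[(p[:,2]>zm+.045)&(p[:,2]<zm+.08)]
    if len(q)>10: print(cam,'handle',len(q),cv2.minAreaRect(q[:,:2].astype(np.float32)*1000),np.median(q[:,2]))
    p=p[abs(p[:,2]-zm)<.02]
    print(cam,cv2.minAreaRect(p[:,:2].astype(np.float32)*1000))
    for _ in range(4):
        A=np.c_[p[:,:2]-p[:,:2].mean(0),np.ones(len(p))]; c,*_=np.linalg.lstsq(A,p[:,2],rcond=None); r=p[:,2]-A@c; p=p[abs(r)<max(.006,1.5*r.std())]
    print(cam,len(p),'tilt',np.degrees(c[:2]).round(2),'z',c[2].round(4))
    for nm in ('soap','comb','nail_file'):
        for r in eyes.trace(cam,nm)[:3]:
            k=r['region']&(d_>0); q=W[k]
            if len(q): print(cam,nm,round(r['confidence'],2),np.median(q,0).round(3))
a=cv2.resize(im[150:260,220:320,::-1],None,fx=4,fy=4,interpolation=cv2.INTER_CUBIC)
b=cv2.resize(im2[150:260,310:410,::-1],None,fx=4,fy=4,interpolation=cv2.INTER_CUBIC); cv2.imwrite(f'pics/crop{n}.png',np.hstack([a,b]))
E
python3 tr.py 7
```

```text
[0.47576144 0.10236761 0.166163  ] [-7.07374513e-04  7.47816540e-01  6.63904455e-01 -8.92045214e-04] [0.27573871 0.11058666 0.11686036] 0.042437207177176056 14.05
top handle 162 ((583.4672241210938, 91.86212158203125), (113.99361419677734, 12.178914070129395), 83.35769653320312) 0.101908108951859
top ((584.2177734375, 90.247314453125), (160.48562622070312, 268.7769470214844), 83.58247375488281)
top 2265 tilt [-0.24 -0.2 ] z 0.0356
top soap 0.65 [0.66  0.082 0.071]
top comb 0.69 [ 0.352 -0.55   0.003]
top comb 0.62 [0.47  0.068 0.039]
top comb 0.27 [0.608 0.076 0.037]
top nail_file 0.61 [0.508 0.076 0.04 ]
scene handle 145 ((585.8139038085938, 87.02949523925781), (112.76502227783203, 14.142505645751953), 83.54214477539062) 0.09886321958040052
scene ((585.23193359375, 88.08670806884766), (160.85589599609375, 269.5673522949219), 83.2569580078125)
scene 1751 tilt [-0.48  0.05] z 0.0344
scene soap 0.29 [ 0.57  -0.408  0.208]
scene soap 0.29 [0.609 0.079 0.035]
scene comb 0.71 [0.604 0.081 0.035]
scene comb 0.52 [0.478 0.104 0.038]
scene nail_file 0.45 [0.516 0.104 0.037]
```

View pics/crop7.png

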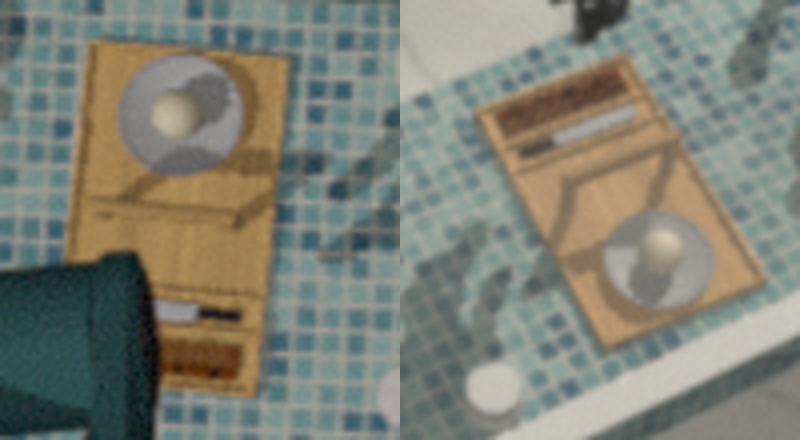

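The comb lies flat in the wide compartment, the file is in its slot and the soap is centred. Next, the handle.

Call:
arm_command(moves=[0.008,-0.001,0,0,0,0,0.028,-0.003,0,0,0,0,0.054,-0.006,0,0,0,0,0.08,-0.009,0,0,0,0,0.1,-0.012,0,0,0,0,0.108,-0.013,0,0,0,0,0.108,-0.013,0,0,0,0,0.108,-0.013,0,0,0,0,0.108,-0.013,-0.006,0,0,0,0.108,-0.013,-0.015,0,0,0])

```text
clock: 15.18
tool_pos: [0.5839, 0.0897, 0.1524]
tcp_rot: [0.0, 0.748, 0.664, 0.0]
ft_force: [0.8, -1.2, 0.4]
width: 0.043
```

Call:
arm_command(moves=[0,0,-0.01,0,0,0,0,0,-0.02,0,0,0,0,0,-0.03,0,0,0,0,0,-0.04,0,0,0,0,0,-0.05,0,0,0,0,0,-0.058,0,0,0,0,0,-0.065,0,0,0,0,0,-0.07,0,0,0,0,0,-0.07,0,0,0,0,0,-0.07,0,0,0])

```text
clock: 16.02
tool_pos: [0.5848, 0.0895, 0.082]
tcp_rot: [-0.0, 0.748, 0.664, -0.0]
ft_force: [0.2, -0.6, -0.0]
width: 0.0428
```

```bash
python3 tr.py 8
```

```text
[0.58523773 0.08951162 0.08268835] [2.28500050e-04 7.47787830e-01 6.63937651e-01 3.22417782e-04] [ 0.30342319 -0.06355419  0.38806878] 0.04281320437070328 16.1167
top handle 41 ((577.49658203125, 48.80653762817383), (27.30730438232422, 11.177074432373047), 87.03389739990234) 0.10236470245336325
top ((584.0684204101562, 90.05810546875), (159.62818908691406, 269.06048583984375), 83.34638214111328)
top 1796 tilt [-0.43  0.3 ] z 0.0359
top soap 0.55 [ 0.551 -0.45   0.235]
top comb 0.61 [ 0.384 -0.553  0.004]
top comb 0.47 [0.475 0.135 0.04 ]
top nail_file 0.46 [0.515 0.134 0.039]
scene handle 96 ((588.150634765625, 85.95416259765625), (107.4251480102539, 44.763999938964844), 65.02677917480469) 0.09810916470679545
scene ((585.6610107421875, 88.52892303466797), (159.8505401611328, 268.8699951171875), 83.71541595458984)
scene 1400 tilt [-0.59  0.12] z 0.0344
scene soap 0.47 [0.67  0.072 0.069]
scene comb 0.66 [0.474 0.08  0.037]
scene comb 0.66 [ 0.57  -0.434  0.21 ]
scene comb 0.41 [ 0.386 -0.555  0.003]
scene nail_file 0.49 [ 0.486 -0.215  0.034]
scene nail_file 0.29 [ 0.566 -0.438  0.202]
```

View pics/crop8.png

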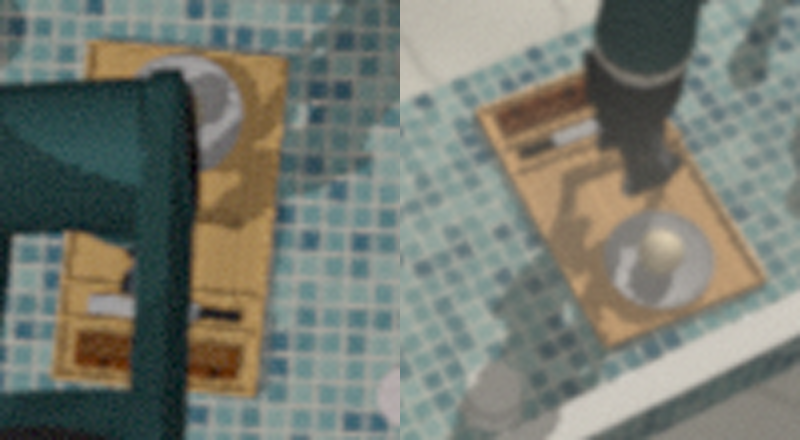

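Call:
arm_command(moves=[0,0,0,0,0,0,0,0,0,0,0,0,0,0,0,0,0,0,0,0,0,0,0,0,0,0,0,0,0,0,0,0,0,0,0,0,0,0,0,0,0,0], gripper=0.06, grip_force=25)

```text
clock: 17.0
tool_pos: [0.5848, 0.0895, 0.0824]
tcp_rot: [-0.0, 0.748, 0.664, -0.0]
ft_force: [-1.2, -0.5, 2.9]
width: 0.0118
```

Call:
arm_command(moves=[0,0,0,0,0,0,0,0,0,0,0,0,0,0,0,0,0,0,0,0,0,0,0,0], gripper=0, grip_force=75)

```text
clock: 17.33
tool_pos: [0.5849, 0.0895, 0.0825]
tcp_rot: [0.0, 0.748, 0.664, 0.0]
ft_force: [-1.7, 0.8, 4.8]
width: 0.0107
```

```bash
python3 tr.py 9
```

```text
[0.58493912 0.08952075 0.08251571] [6.99404682e-05 7.47772922e-01 6.63954546e-01 1.14219314e-04] [-0.77586908  0.39839784  5.50915318] 0.010458535218964048 17.4333
top handle 42 ((578.5501098632812, 48.951805114746094), (28.022199630737305, 11.694129943847656), 82.79745483398438) 0.10257372206477128
top ((584.340087890625, 90.89311981201172), (160.812744140625, 268.159423828125), 83.39108276367188)
top 1812 tilt [-0.41  0.24] z 0.0361
top soap 0.22 [0.579 0.351 0.116]
top comb 0.53 [0.473 0.077 0.04 ]
top comb 0.47 [ 0.378 -0.552  0.005]
top comb 0.31 [0.57  0.054 0.037]
top nail_file 0.54 [ 0.56  -0.401  0.228]
top nail_file 0.39 [0.51  0.067 0.039]
scene handle 82 ((590.4256591796875, 85.62059020996094), (111.44804382324219, 28.578941345214844), 75.79247283935547) 0.0983996195910744
scene ((585.4683837890625, 87.8714370727539), (158.8183135986328, 270.7546081542969), 83.78475189208984)
scene 1439 tilt [-0.49 -0.  ] z 0.0343
scene soap 0.46 [0.672 0.073 0.069]
scene comb 0.51 [0.475 0.08  0.037]
scene comb 0.46 [ 0.384 -0.555  0.003]
scene nail_file 0.43 [0.513 0.084 0.037]
```

View pics/crop9.png

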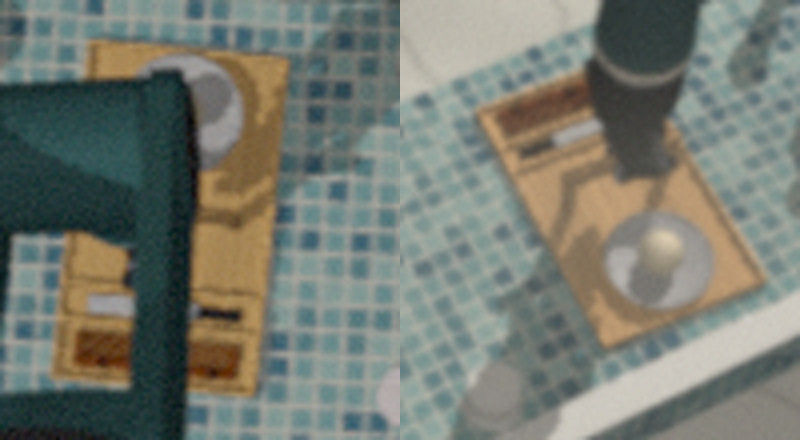

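Call:
arm_command(moves=[0,0,0.0005,0,0,0,0,0,0.0015,0,0,0,0,0,0.003,0,0,0,0,0,0.005,0,0,0,0,0,0.0075,0,0,0,0,0,0.01,0,0,0,0,0,0.0125,0,0,0,0,0,0.015,0,0,0,0,0,0.0165,0,0,0,0,0,0.0175,0,0,0])

```text
clock: 18.57
tool_pos: [0.585, 0.0895, 0.1001]
tcp_rot: [0.0, 0.748, 0.664, 0.0]
ft_force: [0.5, -0.3, -4.1]
width: 0.0108
```

```bash
python3 tr.py 10 | egrep 'tilt|soap|\[0.58|^\['
```

```text
[0.58492901 0.0894767  0.10003691] [1.07036162e-04 7.47804157e-01 6.63919353e-01 1.52617367e-04] [-0.34045706  0.45132935 -3.76730684] 0.010711129662940145 18.6667
top 1807 tilt [-0.36  0.14] z 0.0537
scene 1474 tilt [-0.47  0.12] z 0.052
scene soap 0.24 [0.476 0.089 0.055]
```

View pics/crop10.png

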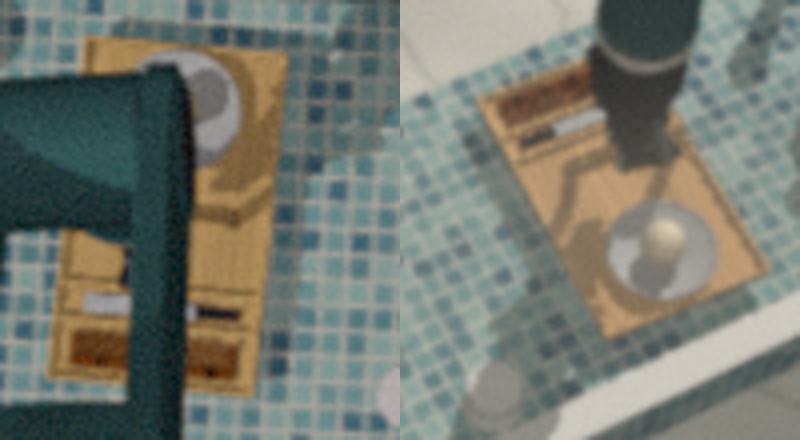

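Call:
arm_command(moves=[0,0,0.001,0,0,0,0,0,0.0035,0,0,0,0,0,0.0075,0,0,0,0,0,0.0125,0,0,0,0,0,0.018,0,0,0,0,0,0.0235,0,0,0,0,0,0.029,0,0,0,0,0,0.0345,0,0,0,0,0,0.04,0,0,0,0,0,0.0455,0,0,0])

```text
clock: 19.8
tool_pos: [0.5848, 0.0895, 0.1459]
tcp_rot: [0.0, 0.748, 0.664, 0.0]
ft_force: [0.9, -0.7, -3.1]
width: 0.0109
```

Call:
arm_command(moves=[0,0,0.0055,0,0,0,0,0,0.0105,0,0,0,0,0,0.0155,0,0,0,0,0,0.02,0,0,0,0,0,0.024,0,0,0,0,0,0.027,0,0,0,0,0,0.029,0,0,0,0,0,0.03,0,0,0,0,0,0.03,0,0,0])

```text
clock: 20.55
tool_pos: [0.5848, 0.0895, 0.1754]
tcp_rot: [-0.0, 0.748, 0.664, 0.0]
ft_force: [0.9, 0.4, -3.2]
width: 0.0107
```

Call:
arm_command(moves=[0,0,0,0,0,-0.2,0,0,0,0,0,-0.6,0,0,0,0,0,-1.2,0,0,0,0,0,-2,0,0,0,0,0,-3,0,0,0,0,0,-4.2,0,0,0,0,0,-5.4,0,0,0,0,0,-6.6,0,0,0,0,0,-7.8,0,0,0,0,0,-9])

```text
clock: 21.38
tool_pos: [0.5848, 0.0895, 0.1753]
tcp_rot: [-0.0, 0.798, 0.602, -0.0]
ft_force: [0.7, 0.2, -3.4]
width: 0.0109
```

```bash
python3 tr.py 11 | egrep 'tilt|soap|^\['; python3 -c "
from h import *
print(get_state()['joint_pos'])"
```

```text
[0.58478288 0.08948376 0.17526541] [-3.40288156e-05  7.97904035e-01  6.02784496e-01 -2.33259907e-05] [-0.18356326  0.52428693 -3.21048685] 0.010678113878638361 21.4833
top 1989 tilt [-0.46  0.25] z 0.1288
top soap 0.42 [0.465 0.364 0.123]
scene 1616 tilt [-0.46  0.13] z 0.1269
scene soap 0.52 [0.619 0.068 0.128]
scene soap 0.41 [0.669 0.06  0.162]
[3.50688834e-02 4.10175826e-01 1.60276178e+00 3.24056453e-05
 1.12872088e+00 3.10693090e-01]
```

View pics/crop11.png

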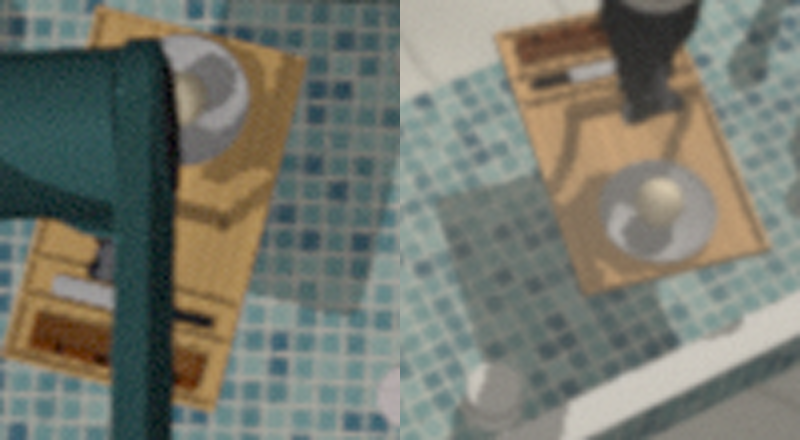

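Call:
arm_command(moves=[0,0,0,0,0,-0.3,0,0,0,0,0,-0.9,0,0,0,0,0,-1.9,0,0,0,0,0,-3.3,0,0,0,0,0,-5.1,0,0,0,0,0,-6.9,0,0,0,0,0,-8.7,0,0,0,0,0,-10.5,0,0,0,0,0,-12.3,0,0,0,0,0,-14.1])

```text
clock: 22.62
tool_pos: [0.5848, 0.0895, 0.1753]
tcp_rot: [-0.0, 0.866, 0.499, -0.0]
ft_force: [-0.4, -0.7, -5.1]
width: 0.0105
```

Call:
arm_command(moves=[0,0,0,0,0,-1.8,0,0,0,0,0,-3.6,0,0,0,0,0,-5.4,0,0,0,0,0,-7.2,0,0,0,0,0,-9,0,0,0,0,0,-10.8,0,0,0,0,0,-12.6,0,0,0,0,0,-14.4,0,0,0,0,0,-16.2,0,0,0,0,0,-18])

```text
clock: 23.45
tool_pos: [0.5848, 0.0895, 0.1753]
tcp_rot: [-0.0, 0.934, 0.358, 0.0]
ft_force: [-0.7, -0.4, -3.8]
width: 0.0106
```

Call:
arm_command(moves=[0,0,0,0,0,-1.8,0,0,0,0,0,-3.6,0,0,0,0,0,-5.4,0,0,0,0,0,-7.2,0,0,0,0,0,-9,0,0,0,0,0,-10.8,0,0,0,0,0,-12.6,0,0,0,0,0,-14.4,0,0,0,0,0,-16.2,0,0,0,0,0,-18])

```text
clock: 24.28
tool_pos: [0.5848, 0.0895, 0.1753]
tcp_rot: [-0.0, 0.978, 0.207, 0.0]
ft_force: [-0.1, -0.1, -4.1]
width: 0.0108
```

Call:
arm_command(moves=[0,0,0,0,0,-1.8,0,0,0,0,0,-3.6,0,0,0,0,0,-5.4,0,0,0,0,0,-7.2,0,0,0,0,0,-9,0,0,0,0,0,-10.8,0,0,0,0,0,-12.6,0,0,0,0,0,-14.4,0,0,0,0,0,-16.2,0,0,0,0,0,-18])

```text
clock: 25.12
tool_pos: [0.5848, 0.0894, 0.1752]
tcp_rot: [-0.0, 0.999, 0.052, -0.0]
ft_force: [0.0, 0.1, -3.2]
width: 0.0106
```

Call:
arm_command(moves=[0,0,0,0,0,-1.8,0,0,0,0,0,-3.5,0,0,0,0,0,-5.1,0,0,0,0,0,-6.5,0,0,0,0,0,-7.7,0,0,0,0,0,-8.7,0,0,0,0,0,-9.4,0,0,0,0,0,-9.8,0,0,0,0,0,-10.1,0,0,0,0,0,-10.1])

```text
clock: 25.95
tool_pos: [0.5847, 0.0895, 0.1753]
tcp_rot: [-0.0, 0.999, -0.035, -0.0]
ft_force: [0.6, 0.1, -4.2]
width: 0.0108
```

```bash
python3 tr.py 12
```

```text
[0.58477884 0.08946839 0.17526403] [-5.28208918e-05  9.99393112e-01 -3.48339664e-02  9.55226442e-06] [ 0.25018964 -0.75247623 -4.25222417] 0.010927212762807705 26.05
top ((583.593017578125, 88.6368637084961), (262.7915344238281, 159.2949981689453), 86.07088470458984)
top 1686 tilt [-0.13  0.29] z 0.1286
top soap 0.56 [0.579 0.01  0.163]
top comb 0.67 [0.579 0.349 0.115]
top nail_file 0.55 [ 0.591 -0.164  0.032]
top nail_file 0.4 [0.556 0.031 0.13 ]
scene handle 83 ((596.0431518554688, 88.13523864746094), (44.81123352050781, 89.76311492919922), 66.58275604248047) 0.19119088140273202
scene ((586.1499633789062, 88.24398803710938), (267.2221374511719, 161.78170776367188), 85.92090606689453)
scene 1684 tilt [0.06 0.75] z 0.1272
scene soap 0.42 [0.68  0.329 0.077]
scene comb 0.58 [0.606 0.197 0.131]
scene comb 0.43 [ 0.387 -0.555  0.002]
scene nail_file 0.4 [0.597 0.158 0.129]
```

View pics/crop12.png

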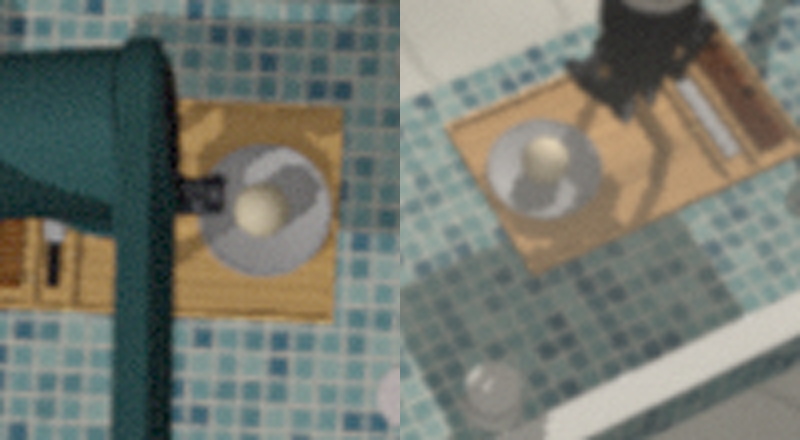

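View pics/scene12.png

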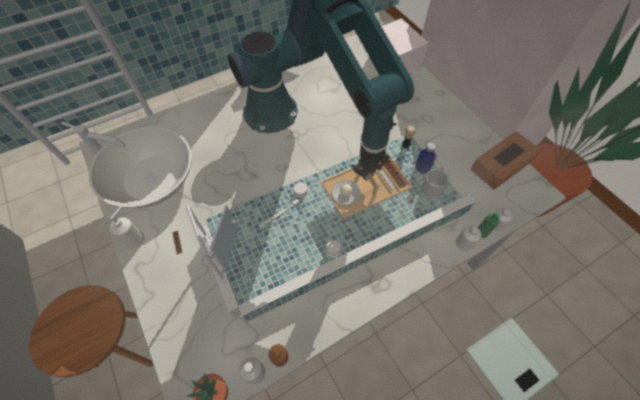

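View pics/top12.png

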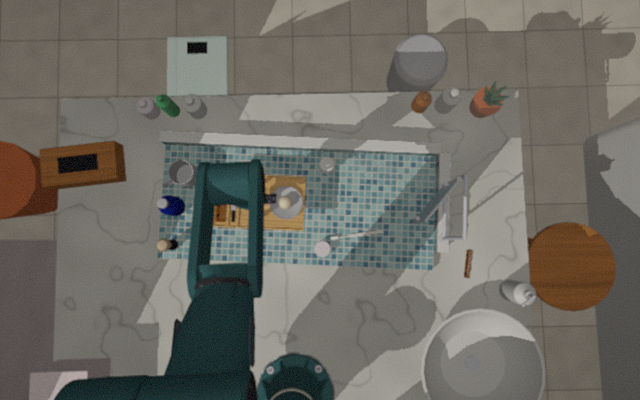

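The tray is turned: its long axis is at 86.0° and the shelf's is at 86.2°. It is level, the soap is at (0.579, 0.010), which is the dish centre, and the comb and file are in place. I'll let it settle, compare the bystanders with the start, and hand in.

Call:
arm_command(moves=[0,0,0,0,0,0,0,0,0,0,0,0,0,0,0,0,0,0,0,0,0,0,0,0,0,0,0,0,0,0,0,0,0,0,0,0])

```text
clock: 26.85
tool_pos: [0.5848, 0.0895, 0.1753]
tcp_rot: [-0.0, 0.999, -0.035, 0.0]
ft_force: [0.6, 0.1, -3.8]
width: 0.0105
```

Run:
```python
from h import *
im,d=snap('scene','scene13'); W=world('scene',d); im,d=snap('top','top13'); T=world('top',d)
for n in ['toothbrush','mug','bottle','shaving_brush','cream_jar','pomade_tin','mirror_edge','soap']:
    for r in eyes.trace('top',n)[:1]:
        p=T[r['region']&(d>0)]; print(n,round(r['confidence'],2),np.median(p,0).round(3))
s=get_state(); print(s['clock'],s['tool_pos'],s['tcp_rot'],s['joint_velocities'].round(4),s['width'])
print(ticket.job_done())
```

```text
toothbrush 0.52 [ 0.482 -0.197  0.037]
mug 0.96 [0.681 0.342 0.059]
bottle 0.65 [0.577 0.351 0.115]
shaving_brush 0.55 [0.465 0.363 0.123]
cream_jar 0.73 [ 0.697 -0.111  0.07 ]
pomade_tin 0.61 [ 0.44  -0.093  0.061]
mirror_edge 0.98 [ 0.563 -0.403  0.232]
soap 0.44 [0.579 0.01  0.164]
27.35 [0.58476815 0.08948738 0.17526454] [-6.01312877e-05  9.99391102e-01 -3.48915618e-02 -3.87365069e-06] [ 0.0004 -0.0018 -0.0009  0.001   0.0011 -0.0038] 0.010822393816639825
the job is handed in; nothing more can be done
None
```

The job is handed in at 27.4 s. The comb lies flat in the wide compartment. The tray is held still by its handle, about 9 cm above the tiles, with the soap-dish end towards the mirror.

**Slip on the way:** when I let go of the comb, the opening fingers wedged against the compartment's ridges, and the tray came up about 12 cm with the gripper. The tilt was about 1°. I lowered it gently onto its old place, freed the fingers and confirmed the tray, comb, file and soap were in place. Only then did I take it by the handle. A strict reading of "in the order asked" could count that unplanned lift against the job.

**Last checks:**
- **Tray:** its long axis is at 86.0° and the shelf's at 86.2°. Measured tilt is under 0.8°.
- **Soap:** it is at the dish centre to within a millimetre or so.
- **Comb and nail file:** both show in their compartments in the last pictures.
- **Bystanders:** the bottle, mug, brush, jar, tin and mirror read within about 3 mm of the start. The toothbrush reading moved by 22 mm along its length. It looks unmoved in the pictures and nothing came near it, so I take this as a varying detection outline, but I did not check it further.

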